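# Set and cam-lock a telescopic stand leg on the clinic trolley

## Task

Swing the blue strap down over the grey tube until it rests on its catch. Then draw the spring-loaded leg out by its grip until the yellow pointer stands level with the red clip, hold it there a moment, and only then, still holding it at the clip, slide the green cam lever fully home against the leg. Finish still holding the leg there, pinched between its black grip plate and the closed green lever; do not let go, and leave the other things on the trolley alone.

Things in the scene. Friction and masses are not known exactly. Their poses are not given: they have to be found in the camera images.
- cradle: White cradle screwed to the steel trolley, plate 230 x 90 x 12 mm, carrying a level grey tube (28 mm across, axis 85 mm above the trolley top, from 190 mm behind to 15 mm ahead of the origin, with a black collar 36 mm across ending 22 mm ahead). Origin on the trolley top, below the tube's axis; x points along the tube, the way the leg draws out; y level across it; z up. It stands anywhere near the middle of the work area, x pointing roughly to the robot's left.
- strap (a joint): Blue hinged strap, rad: 0 = closed, level over the tube and resting on its steel catch post; grows as it opens, 1.57 = upright, 1.75 = its stop. Starts open (0.9 to 1.6). Stiff hinge (0.06 N m): stays where it is left.
- strap_hinge (a point): Strap's hinge, 101 mm above the trolley top, at cradle x -165, y +26 mm; its axis lies along the cradle's x. The strap (22 mm wide, 4 mm thick, 72 mm long) closes towards the cradle's -y.
- strap_tip (a point): On the outer face of the thick tab at the strap's free end, 65 mm from the hinge; when closed it is the tab's upper face, about 107 mm above the trolley top, and can be pressed from above.
- leg (a joint): How far the steel leg (18 mm across) is drawn out, m, 0 to 0.12, along the cradle's x. A spring draws it back with 3 to 5 N, so it returns when let go; the cam lever does not carry the spring. Starts fully in (0); the clip calls for 0.06 to 0.10.
- grip (a point): Point on the leg's axis, 85 mm above the trolley top, midway between grip plate and lever; axes as the cradle's. 20 mm further along +x is the near face of a black crossbar foot (14 mm thick, 104 mm long along y, 26 mm tall): fingers that straddle plate and lever can draw the leg out by pushing this bar in +x without touching the lever. Moves with the leg; when the leg is in, the collar ends 53 mm behind this point.
- plate_face (a point): Middle of the outer face of the black grip plate fixed to the leg on its -y side (36 mm along x, 26 mm tall), 17 mm from the leg's axis, beside point grip. Moves with the leg.
- lever_face (a point): Middle of the outer face of the green cam lever's paddle on the leg's +y side, opposite the grip plate (36 mm along x, 26 mm tall): 17 mm from the leg's axis when home, plus the lever's opening. Moves with leg and lever.
- lever (a joint): Opening of the green lever, m: 0 = fully home, 0.015 = its stop. Slides level along the cradle's y, towards the leg (-y) to close; takes about 5 N to move and stays where it is left. Starts 0.011 to 0.015 open; plate and lever together measure 34 mm closed, up to 49 mm open. It rides on the leg. Pinching plate and lever together closes it.
- pointer (a point): Top of the yellow pointer fin (4 mm along x, 7 mm wide), which stands on the leg and rides in the slot on top of the grey tube, 200 mm behind point grip, 114 mm above the trolley top.
- mark (a point): Where the pointer's top stands when the leg is exactly at length: on the tube's centre plane at the middle of the red clip (12 mm along x), which sits on the -y side of the grey tube. Axes as the cradle's. The clip does not move in the job.
- pump: Pink pump bottle, 66 mm across, 182 mm tall, origin under its centre. Leave alone.
- tubes: Clear tray of red-capped sample tubes, 90 x 200 x 28 mm, origin under its centre. Leave alone.
- cup: Steel cup of wooden spatulas, 64 mm across, about 120 mm tall, origin under its centre. Leave alone.

How it is judged:
By the outcome, as a careful person would: the job done as asked, in the order asked, and still so for the second after the job is handed in, while the arm keeps its last pose, push and grip.
It also fails if it takes over 50 s, if anything falls off the work surface, if the arm or the gripper's body presses on something with over 40 N, if the wrist force passes 120 N, or if a joint passes its speed limit or range.

## Robot

A 7-joint arm with a two-finger parallel gripper is mounted at the origin on the work surface. World frame = base frame: x ahead of the robot, y to its left, z up, the work surface at z = 0. Lengths are in m, angles in rad, forces in N, time in s.
With the tool pointing down it reaches from about 0.425 to 1.025 m from the base axis. Payload 9.4 kg.
Tool frame: the origin (TCP) lies at the very end of the fingers, on their centre line; the grasp point (between the pads) lies bot.grip_depth behind it (bot.grip_depth is the distance from the TCP to the grasp point, in m); x points along the fingers, y is the direction in which the jaws open and shut, and the axes are right-handed (so a half turn about x gives the same grasp; the last joint's range is limited). The gripper opens to 85 mm and grips with 20 to 120 N. Pads are 22 mm wide; open, the fingers measure 114 mm over their backs; the gripper's body (76 mm by 85 mm) begins 54 mm behind the grasp point. The pads swing forward as they close: fully open they stand 13 mm farther back than shut.
Start: joints at [-0.077, 0.599, -0.003, 1.599, 0.002, 0.943, -0.08], TCP at [0.725, -0, 0.231] pointing down, gripper open.
Joint ranges: [-2.57, 2.57], [-0.35, 1.97], [-1.29, 1.29], [0.11, 2.56], [-1.05, 4.19], [0.11, 1.86], [-2.63, 2.63]. Speed limits (rad/s): [2.22, 2.22, 3.01, 3.01, 3.14, 3.14, 3.14].

## Interface

Orientations are given as a rotation vector (axis times angle).
In Python, from bench import bot, vision, job gives the robot as it stands. The module is installed in compiled form; this text tells all that it offers.
- The arm moves only by the tool drive_tool, never from a script. Its argument "series" is a list that holds one entry, the list of rows, each a list of 7 numbers: the shift along the tool's x, y, z in cm, then the turn, a rotation vector about the tool's x, y, z in degrees, then the finger opening in cm, from 0 to 8.54. A call has 1 to 10 rows; each row is the pose to reach, as a shift and turn from the pose commanded when the call began, along the tool's axes at that moment; what a row does not reach only later rows make up. A row lasts 1/12 s, in which the tool goes at most 41.7 mm and 7.16 degrees, less where a joint would pass 70% of its speed; a pose out of reach is approached as far as the arm can. A call with a gripper value outside its range is refused whole. The fingers move at their own pace and stop on an object; "force" is the grip in N (left out, the last holds). Time passes only in rows, so rows that repeat a pose let the fingers close. It gives the time, the measured TCP pose, the force and the opening at its end, in the units of the state.
- bot.get_obs(): the state, without advancing time (a new reading comes with each control period).
- vision.camera(name): name is "scene" or "side" or "wrist"; returns (picture, depth): 480x640x3 uint8, red, green, blue; 480x640 float32, m along the optical axis (not along the pixel's ray), 0 where there is no reading.
- vision.get_calibration(name): a dict with "fx", "fy", "cx", "cy" (pixels), "k1" (the pictures are not rectified: a ray, as slopes to the right and down, at radius r is drawn at 1 + k1 r^2 times it, then the intrinsics apply), "origin" and "attitude" of the camera in the world; the wrist camera has in their place "T_tool_cam" (4x4, takes a point from camera to tool coordinates, whose origin is the TCP and whose axes are the tool frame's). Camera axes: x right, y up, looking along -z (the intrinsics and any distortion apply to the point x, -y, -z); pixel columns grow to the right and rows downward; lengths in m; the calibration is good to about 2 mm. A picture is of the moment at which its call begins: read the wrist's pose just before it. get_calibration takes no time and is no camera call.
- job.close_job(): hands the job in, once; it reports no verdict.
The state is a dict: "time_s": time; "joints": joint angles; "dq": joint speeds; "joint_efforts": joint torques, N m; "eef_pos": TCP position; "eef_rot": TCP orientation; "wrist_force": force on the tool from outside, world axes, zero at the start; "torque": the same for the moment, N m; "grip_width": finger opening in m.
Only numpy, scipy, OpenCV 4.12 (cv2) and the standard library are available. Lean on these libraries where they do the work, as an engineer would, in place of code of your own. Each camera call takes 0.05 s, during which the arm holds its last target.

## Working session

There is one attempt and no reset: what is moved stays moved. The work goes in short steps, Python scripts to look and compute and a tool call to move; the robot and the scene stay as the last step left them, time stands still between calls to the robot, and variables do not carry over. Pictures are saved under pics/ and viewed, and the job is handed in when it is done.

Besides the shell and the picture viewer there is one more tool, called after "Emit:" as name(argument=value, ...) on one line, values as JSON. drive_tool: Moves the arm, as the interface text tells. Its arguments: {"type":"object","properties":{"series":{"type":"array","items":{"type":"array","items":{"type":"array","items":{"type":"number"}}}},"force":{"type":"number"}},"required":["series"]}

```bash
mkdir -p pics; ls
cat > h.py <<'E'
import numpy as np, cv2
from scipy.spatial.transform import Rotation as R
from bench import bot, vision, job
def shot(name, fn):
    im,d=vision.camera(name); cv2.imwrite('pics/'+fn,im[:,:,::-1]); np.savez('pics/'+fn+'.npz',im=im,d=d); return im,d
def campose(name,obs=None):
    c=vision.get_calibration(name)
    if 'T_tool_cam' in c:
        T=np.array(c['T_tool_cam']); o=obs or bot.get_obs()
        M=np.eye(4); M[:3,:3]=R.from_rotvec(o['eef_rot']).as_matrix(); M[:3,3]=o['eef_pos']
        T=M@T; return c,T[:3,:3],T[:3,3]
    a=np.array(c['attitude'],float)
    Rm=a if a.shape==(3,3) else R.from_rotvec(a).as_matrix() if a.size==3 else R.from_quat(a).as_matrix()
    return c,Rm,np.array(c['origin'])
def ray(name,uv,obs=None):
    c,Rm,o=campose(name,obs)
    uv=np.atleast_2d(np.array(uv,float))
    K=np.array([[c['fx'],0,c['cx']],[0,c['fy'],c['cy']],[0,0,1]])
    p=cv2.undistortPoints(uv[:,None,:],K,np.array([c['k1'],0,0,0.]))[:,0]
    d=np.c_[p[:,0],-p[:,1],-np.ones(len(p))]
    return o,d@Rm.T   # depth*d + o
def onplane(name,uv,z,obs=None):
    o,d=ray(name,uv,obs); return o+d*((z-o[2])/d[:,2])[:,None]
def withdepth(name,uv,depth,obs=None):
    o,d=ray(name,uv,obs); uv=np.atleast_2d(uv).astype(int)
    return o+d*depth[uv[:,1],uv[:,0]][:,None]
def project(name,P,obs=None):
    c,Rm,o=campose(name,obs); q=(np.atleast_2d(P)-o)@Rm
    s=np.c_[q[:,0]/-q[:,2],-q[:,1]/-q[:,2]]; r2=(s**2).sum(1,keepdims=True); s=s*(1+c['k1']*r2)
    return np.c_[c['fx']*s[:,0]+c['cx'],c['fy']*s[:,1]+c['cy']]
E
python3 - <<'E'
from h import *
print(bot.get_obs(), bot.grip_depth)
for n in ['scene','side','wrist']:
    print(n,vision.get_calibration(n)); shot(n,n+'0.png')
E
```

```text
pics
{'time_s': 0.0, 'joints': array([-0.07671615,  0.60014749, -0.00253904,  1.60013567,  0.0017488 ,
        0.94287171, -0.07980862]), 'dq': array([-0.00049289,  0.00124184,  0.00094943, -0.00274475,  0.0019652 ,
       -0.00079906, -0.00024393]), 'joint_efforts': array([-9.47821900e-04, -7.76440001e+01,  1.56451017e+00, -2.58004493e+01,
        1.21808253e-02,  8.94789293e-03,  3.55701900e-05]), 'eef_pos': array([7.24531542e-01, 6.23192090e-06, 2.30398761e-01]), 'eef_rot': array([ 1.20836262,  1.21028444, -1.21037109]), 'wrist_force': array([0.33358662, 0.30175419, 0.38498842]), 'torque': array([ 0.04300237,  0.01331892, -0.04967425]), 'grip_width': 0.08562521216769159} 0.0187
scene {'fx': 543.7620874734232, 'fy': 543.7620874734232, 'cx': 321.4490667372056, 'cy': 245.90205354280525, 'k1': 0.04048990853560901, 'origin': array([ 1.0873099 , -0.56812681,  0.90397752]), 'attitude': array([0.69144125, 0.26084904, 0.65416121])}
side {'fx': 594.3785036824471, 'fy': 594.3785036824471, 'cx': 323.86366686559455, 'cy': 244.51043067363705, 'k1': -0.09499414044558482, 'origin': array([0.39480582, 1.04174532, 0.90671923]), 'attitude': array([ 0.15402282, -1.29024156, -2.61326365])}
wrist {'fx': 385.0738834462535, 'fy': 385.0738834462535, 'cx': 321.91320290792015, 'cy': 234.77714625510123, 'k1': -0.006905010505297304, 'T_tool_cam': array([[-7.60230168e-04,  3.22447987e-01, -9.46586878e-01,
        -1.42793912e-01],
       [ 9.99999167e-01, -7.41934141e-04, -1.05586157e-03,
         9.36628864e-05],
       [-1.04276556e-03, -9.46586893e-01, -3.22447154e-01,
        -8.26867619e-02],
       [ 0.00000000e+00,  0.00000000e+00,  0.00000000e+00,
         1.00000000e+00]])}
```

View pics/scene0.png

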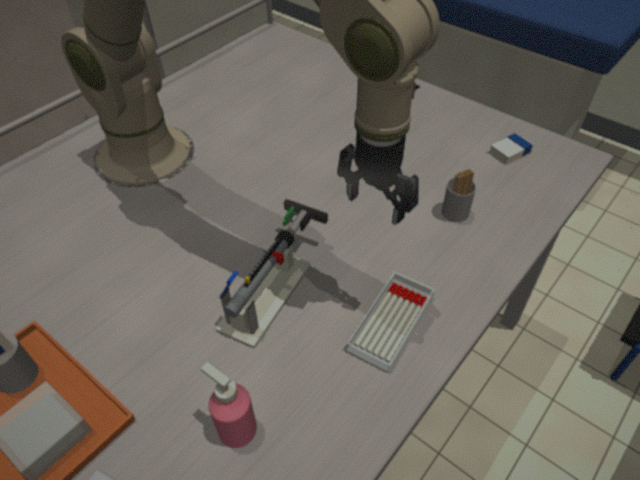

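View pics/side0.png

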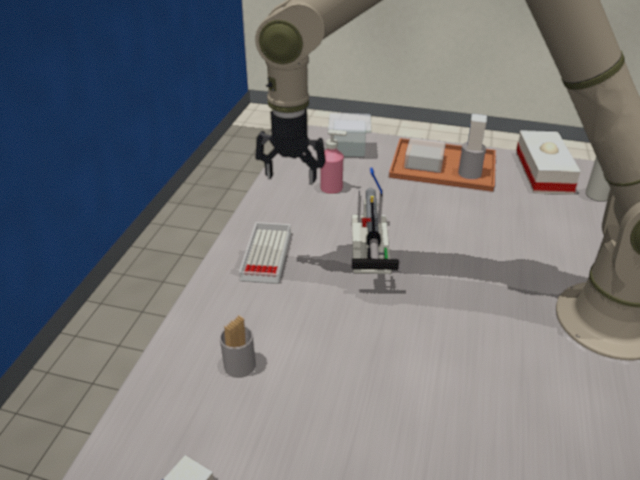

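View pics/wrist0.png

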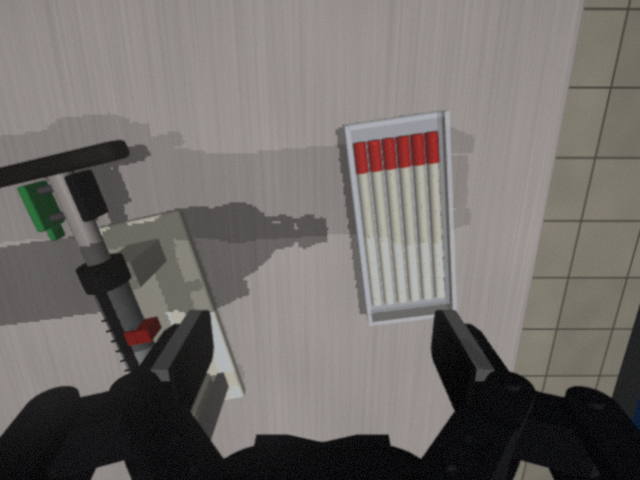

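The scene shows the cradle with its crossbar end at about (305,212) and the blue strap at (230,280). The red clip is at (279,258), the yellow pointer at (248,280) and the green lever at (289,215). In the side view, the strap stands open at about (375,180). I'll zoom in on these.

Run:
```python
import cv2,numpy as np
a=cv2.imread('pics/scene0.png')[190:350,200:340]; b=cv2.imread('pics/side0.png')[155:300,330:430]
a=cv2.resize(a,(480,548),interpolation=cv2.INTER_CUBIC); b=cv2.resize(b,None,fx=3.2,fy=3.2,interpolation=cv2.INTER_CUBIC)
c=np.zeros((548,800,3),np.uint8); c[:,:480]=a; c[:464,480:800]=b; cv2.imwrite('pics/z0.png',c)
for n in ['scene','side','wrist']:
    im=cv2.imread(f'pics/{n}0.png'); h=cv2.cvtColor(im,cv2.COLOR_BGR2HSV)
    for nm,lo,hi in [('yellow',(22,140,80),(34,255,255)),('red',(0,160,60),(6,255,255)),('green',(45,120,30),(80,255,255)),('blue',(105,140,60),(130,255,255))]:
        m=cv2.inRange(h,lo,hi); k,l,s,ce=cv2.connectedComponentsWithStats(m)
        for i in range(1,k):
            if s[i,4]>8: print(n,nm,s[i],ce[i].round(1))
```

```text
scene yellow [246 277   4   6  20] [247.5 279.3]
scene red [272 251  11  13  59] [277.9 256.6]
scene red [389 283  37  23 293] [406.7 294.1]
scene green [284 206  10  19  56] [288.4 214.3]
scene blue [634   2   4   9  13] [635.4   6.2]
scene blue [485   4   5   4   9] [487.4   5.6]
scene blue [608  16  10   5  10] [612.5  17.7]
scene blue [623  23   6   8  11] [626.   26.5]
scene blue [578  30   8   5  13] [580.9  31.7]
scene blue [616  42   6   5   9] [618.4  44.2]
scene blue [510 134  21  15 117] [519.9 140.9]
scene blue [228 271  10  14  46] [232.2 276.5]
scene blue [637 345   3   4  11] [638.1 346.5]
side yellow [371 197   2   5  10] [371.5 199. ]
side red [517 146  59  45 427] [544.8 180.1]
side red [362 218   8   9  37] [364.7 221.2]
side red [246 265  31   8 152] [261.  268.5]
side green [384 248   3  11  22] [385.4 253.2]
side blue [    0     0   247   377 57250] [ 97.  131.2]
side blue [371 169   3   7  12] [371.8 171.7]
wrist red [426 132  13  31 300] [432.  147.3]
wrist red [412 135  13  30 312] [417.9 149.1]
wrist red [398 137  12  30 302] [403.5 151.6]
wrist red [383 139  13  30 298] [389.2 153.4]
wrist red [369 141  13  30 290] [374.9 155.2]
wrist red [355 143  13  30 282] [360.8 157.4]
wrist red [151 319   4   5  10] [151.9 321.1]
wrist red [124 320  28  26 336] [138.6 335.1]
wrist green [ 18 183  43  57 831] [ 38.9 209.9]
wrist green [ 39 182   5   3  10] [ 41.1 183.3]
```

View pics/z0.png

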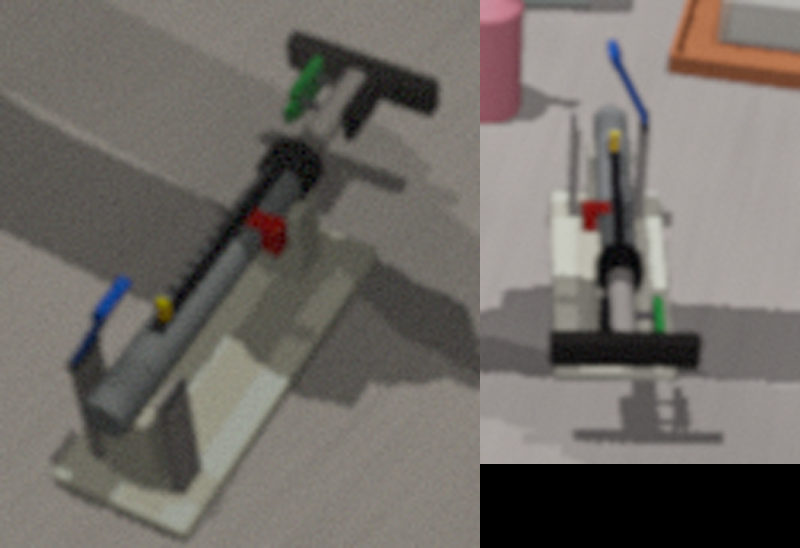

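Run:
```python
from h import *
print('yel scene',onplane('scene',[247.5,277.5],.113),'side',onplane('side',[371.5,197.5],.113))
# triangulate
def tri(obs):
    A=np.zeros((3,3));b=np.zeros(3)
    for n,uv in obs:
        o,d=ray(n,uv); d=d[0]/np.linalg.norm(d[0]); P=np.eye(3)-np.outer(d,d); A+=P;b+=P@o
    x=np.linalg.solve(A,b); return x,[np.linalg.norm(np.cross(ray(n,uv)[1][0]/np.linalg.norm(ray(n,uv)[1][0]),x-ray(n,uv)[0])) for n,uv in obs]
print('yel',tri([('scene',[247.5,279]),('side',[371.5,199])]))
print('red',tri([('scene',[278,257]),('side',[364.7,221.2]),('wrist',[138.6,335])]))
print('strap tip',tri([('scene',[235.5,273]),('side',[371.8,171])]))
print('strap hinge',tri([('scene',[222.5,294]),('side',[381,191])]))
print('green',tri([('scene',[288.4,214.3]),('side',[385.4,253.2]),('wrist',[39,210])]))
# bar top corners in wrist
print('bar end wrist z.098',onplane('wrist',[[127,146],[60,163]],.095))
# bar ends in scene: zoom 3.43
for p in [(292,40),(435,100),(365,65)]: print('bar scene',onplane('scene',[200+p[0]/3.43,190+p[1]/3.43],.09))
# plate green corner
```

```text
yel scene [[ 0.57716475 -0.17964889  0.113     ]] side [[ 0.5773236  -0.17590505  0.113     ]]
yel (array([ 0.57679015, -0.1791106 ,  0.10707925]), [np.float64(0.0008612404944996688), np.float64(0.0008612404944995867)])
red (array([ 0.57620293, -0.09753343,  0.0974534 ]), [np.float64(0.0012271018097867233), np.float64(0.0025802767564405207), np.float64(0.003533614053454829)])
strap tip (array([ 0.58684445, -0.21173156,  0.16574518]), [np.float64(0.0009467251399727661), np.float64(0.0009467251399727307)])
strap hinge (array([ 0.56176952, -0.23003985,  0.10142398]), [np.float64(0.0005300532665862828), np.float64(0.0005300532665863175)])
green (array([0.51076118, 0.0062932 , 0.09165586]), [np.float64(0.0003278541147351246), np.float64(0.0004323188201022531), np.float64(0.0006015902599319165)])
bar end wrist z.098 [[0.58649004 0.05419597 0.095     ]
 [0.53606472 0.04222361 0.095     ]]
bar scene [[0.47872275 0.03131396 0.09      ]]
bar scene [[0.58203198 0.04683229 0.09      ]]
bar scene [[0.52903967 0.04312494 0.09      ]]
```

```bash
cat >> h.py <<'E'
import json,os
def frame():
    if os.path.exists('fr.json'):
        f=json.load(open('fr.json')); return np.array(f['o']),f['yaw']
    return np.array([.552,-.059,0]),np.radians(101.9)
def c2w(p):
    o,y=frame(); return o+R.from_euler('z',y).apply(p)
def w2c(p):
    o,y=frame(); return R.from_euler('z',-y).apply(np.asarray(p)-o)
def state():
    s=bot.get_obs(); Rm=R.from_rotvec(s['eef_rot']); print('t',s['time_s'],'tcp',s['eef_pos'].round(4),'cradle',(w2c(s['eef_pos'])*1000).round(1),'F',s['wrist_force'].round(1),'w',round(s['grip_width'],4)); return s,Rm
def delta(target_c,o=None):
    "shift in cm in tool axes and turn so tool is down with y along cradle -y"
    s,Rm=state(); d=Rm.inv().apply(c2w(np.array(target_c)/1000)-s['eef_pos'])*100
    y=frame()[1]
    M=np.c_[[0,0,-1],R.from_euler('z',y).apply([0,-1,0]),R.from_euler('z',y).apply([-1,0,0])]
    t=(Rm.inv()*R.from_matrix(M)).as_rotvec(degrees=True)
    print('shift cm',d.round(2),'turn deg',t.round(2))
E
python3 - <<'E'
from h import *
s,Rm=state(); print(Rm.as_matrix().round(3))
delta([-165,0,240])
print('pump',onplane('scene',[[236,440]],.0),onplane('side',[[332,188]],0),'cradle',w2c(onplane('side',[[332,188]],0)))
print(bot.__class__, [x for x in dir(bot) if x[0]!='_'])
E
```

```text
t 0.15 tcp [ 0.7247 -0.      0.2306] cradle [  22.1 -181.1  230.6] F [ 0.1 -0.2  0.4] w 0.0854
[[-0.001  1.    -0.   ]
 [-0.    -0.    -1.   ]
 [-1.    -0.001  0.   ]]
t 0.15 tcp [ 0.7247 -0.      0.2306] cradle [  22.1 -181.1  230.6] F [ 0.1 -0.2  0.4] w 0.0854
shift cm [ -0.92 -13.86  22.04] turn deg [-11.9   -0.     0.07]
pump [[ 0.73495463 -0.38410291  0.        ]] [[ 7.22076632e-01 -3.69928396e-01  1.11022302e-16]] cradle [[-3.39316742e-01 -1.02306776e-01  1.11022302e-16]]
<class 'host.Robot'> ['MotionError', 'get_obs', 'grip_depth']
```

Emit:
drive_tool(series=[[[-0.3,-2,3,-3,0,0,4],[-0.6,-4,6,-6,0,0,2],[-1,-6,9,-9,0,0,0],[-1.5,-8,12,-11.9,0,0,0],[-1.5,-10,15,-11.9,0,0,0],[-1.5,-12,18,-11.9,0,0,0],[-1.5,-13.9,21,-11.9,0,0,0],[-1.5,-13.9,22,-11.9,0,0,0],[-1.5,-13.9,22,-11.9,0,0,0],[-1.5,-13.9,22,-11.9,0,0,0]]])

```text
time_s: 0.98
eef_pos: [0.5861, -0.2202, 0.2463]
eef_rot: [1.056, 1.3, -1.056]
wrist_force: [-0.1, 0.1, -0.6]
grip_width: -0.0001
```

Run:
```python
from h import *
state(); shot('wrist','w1.png')
```

```text
t 0.9833 tcp [ 0.5861 -0.2202  0.2463] cradle [-1.648e+02 -1.000e-01  2.463e+02] F [-0.1  0.1 -0.6] w -0.0001
```

View pics/w1.png

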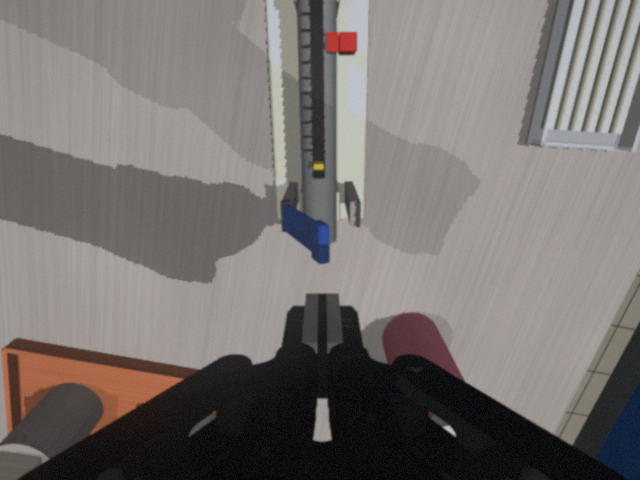

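Run:
```python
from h import *
im=np.load('pics/w1.png.npz')['im']
cv2.imwrite('pics/w1z.png',cv2.resize(im[0:270,230:410,::-1],(400*1,600),interpolation=cv2.INTER_CUBIC))
h=cv2.cvtColor(im,cv2.COLOR_RGB2HSV)
m=cv2.inRange(h,(22,140,80),(34,255,255)); ys,xs=np.nonzero(m[:, :400]); k=(ys<200)&(xs>300); print('yel',xs[k].min(),xs[k].max(),ys[k].min(),ys[k].max(),xs[k].mean(),ys[k].mean())
yp=[xs[k].mean(),ys[k].mean()]
print(w2c(onplane('wrist',[yp],.114))*1000)
m=cv2.inRange(h,(0,150,60),(6,255,255))|cv2.inRange(h,(174,150,60),(180,255,255)); k,l,s,c=cv2.connectedComponentsWithStats(m)
for i in range(1,k):
    if s[i,4]>30: print('red',s[i],c[i],w2c(onplane('wrist',[c[i]],.1))*1000)
print('tube mid rows', [(w2c(onplane('wrist',[p],.085))*1000)[0].round(1) for p in [(299,20),(338,20),(303,180),(336,180)]])
for p in [(299,20),(338,20),(303,180),(336,180)]: pass
g=cv2.cvtColor(im,cv2.COLOR_RGB2GRAY)
for r in [20,60,90,120,150,190,215]: print(r,g[r,290:350:2])
```

```text
yel 314 323 162 169 318.35616438356163 165.72602739726028
[[-122.77034596    1.48893758  114.        ]]
red [327  33  29  19 536] [341.00559701  41.9738806 ] [[-41.21262988 -13.86939305 100.        ]]
tube mid rows [array([-25.2,  15.2,  85. ]), array([-25.2, -12.2,  85. ]), array([-138.5,   14. ,   85. ]), array([-138.4,  -12.3,   85. ])]
20 [144 141 143 126  76  82  92 101 106 103  66  48  48  42  47  48  64 114
 120 119 111 103  92 135 185 186 189 189 190 190]
60 [144 143 144 144 111  75  82  89  91  84  62  53  51  50  53  53  57 103
 122 119 115 104  95 132 184 190 189 190 189 190]
90 [119 116 118 115 108  73  79  92  98 107  99  58  51  55  49  51  54 100
 123 119 114 107  97 137 186 191 191 190 189 191]
120 [114 119 118 115 117  84  70  80  79  83  70  49  48  45  48  49  51  91
 113 113 106  97  90 135 187 194 191 190 190 192]
150 [114 114 118 117 116 101  69  63  53  54  59  49  44  42  44  43  46  72
 110 109 105  96  87 136 186 189 190 190 189 191]
190 [ 71  70  66  58  97  94  71  75  88  95 103 101 108 111 114 115 113 113
 109 104 105  94  83  85  98 114 115  91  64  71]
215 [ 46  49  51  51  49  51  50  47  58  83  97 104 107 109 111 114 115 112
 107 106 102  93  85 131 174 170 189 191 177  91]
```

View pics/w1z.png

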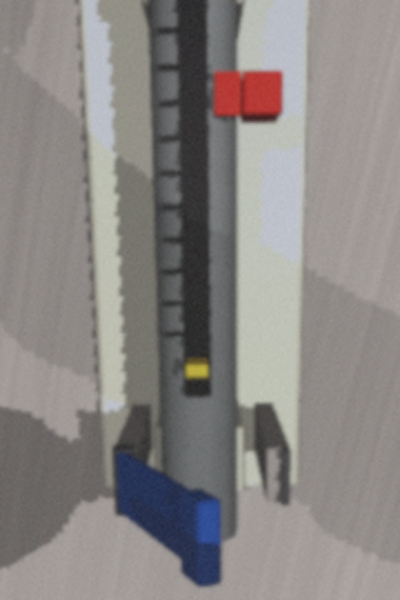

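The wrist view shows the blue strap leaning over the tube with its tip at (320,245). The yellow pointer is at (318,166) and the red clip at (341,42). The strap is roughly 66° open.

Run:
```python
from h import *
o=c2w([.002,.001,0]); json.dump({'o':list(o),'yaw':float(np.radians(102.1))},open('fr.json','w'))
for p in [[-165,12,168],[-165,10,155],[-165,-6,143],[-165,-18,127],[-165,-22,113],[-165,-36,120],[-165,-37,107]]: delta(p)
```

```text
t 1.0333 tcp [ 0.5865 -0.219   0.2462] cradle [-165.7   -1.2  246.2] F [-0.4  0.6  0.3] w 0.0
shift cm [ 7.82 -1.32 -0.06] turn deg [-0.16 -0.04 -0.02]
t 1.0333 tcp [ 0.5865 -0.219   0.2462] cradle [-165.7   -1.2  246.2] F [-0.4  0.6  0.3] w 0.0
shift cm [ 9.12 -1.12 -0.06] turn deg [-0.16 -0.04 -0.02]
t 1.0333 tcp [ 0.5865 -0.219   0.2462] cradle [-165.7   -1.2  246.2] F [-0.4  0.6  0.3] w 0.0
shift cm [10.32  0.48 -0.06] turn deg [-0.16 -0.04 -0.02]
t 1.0333 tcp [ 0.5865 -0.219   0.2462] cradle [-165.7   -1.2  246.2] F [-0.4  0.6  0.3] w 0.0
shift cm [11.92  1.68 -0.07] turn deg [-0.16 -0.04 -0.02]
t 1.0333 tcp [ 0.5865 -0.219   0.2462] cradle [-165.7   -1.2  246.2] F [-0.4  0.6  0.3] w 0.0
shift cm [13.32  2.08 -0.07] turn deg [-0.16 -0.04 -0.02]
t 1.0333 tcp [ 0.5865 -0.219   0.2462] cradle [-165.7   -1.2  246.2] F [-0.4  0.6  0.3] w 0.0
shift cm [12.62  3.48 -0.07] turn deg [-0.16 -0.04 -0.02]
t 1.0333 tcp [ 0.5865 -0.219   0.2462] cradle [-165.7   -1.2  246.2] F [-0.4  0.6  0.3] w 0.0
shift cm [13.92  3.58 -0.07] turn deg [-0.16 -0.04 -0.02]
```

Emit:
drive_tool(series=[[[2.5,-1.9,0,0,0,0,0],[5,-1.9,0,0,0,0,0],[7.5,-1.9,0,0,0,0,0],[8.5,-1.7,0,0,0,0,0],[9.1,-1.2,0,0,0,0,0],[9.5,-0.6,0,0,0,0,0],[9.9,-0.1,0,0,0,0,0],[10.3,0.5,0,0,0,0,0],[10.8,0.9,0,0,0,0,0],[10.8,0.9,0,0,0,0,0]]])

```text
time_s: 1.87
eef_pos: [0.5964, -0.2176, 0.138]
eef_rot: [1.055, 1.3, -1.053]
wrist_force: [0.0, 0.5, -0.1]
grip_width: 0.0002
```

Run:
```python
from h import *
delta([-165,-37,107]); 
a,_=shot('side','s2.png'); b,_=shot('scene','c2.png')
c=np.hstack([cv2.resize(a[120:260,310:450],(400,400)),cv2.resize(b[210:350,180:320],(400,400))]); cv2.imwrite('pics/z2.png',c[:,:,::-1])
```

```text
t 1.8667 tcp [ 0.5964 -0.2176  0.138 ] cradle [-166.4  -11.2  138. ] F [ 0.   0.5 -0.1] w 0.0002
shift cm [ 3.11  2.58 -0.15] turn deg [-0.14  0.02 -0.08]
```

View pics/z2.png

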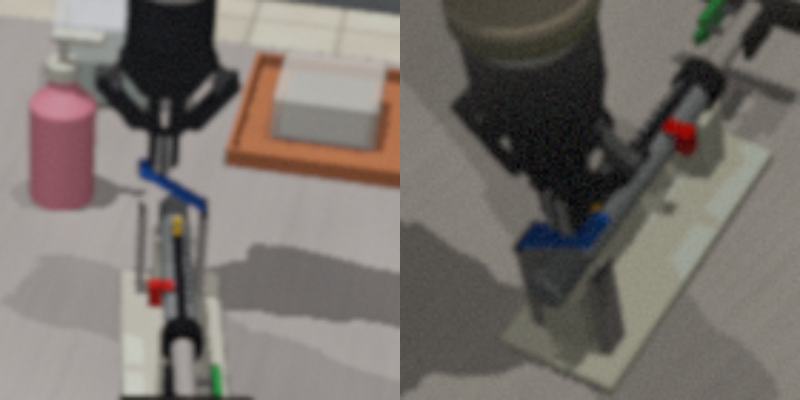

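Side and scene views show the strap now at about 30°, with the finger on its outer face. I'll carry on along the arc.

Emit:
drive_tool(series=[[[0.6,0.3,-0.1,0,0,0,0],[1.2,0.6,-0.1,0,0,0,0],[1.8,0.9,-0.1,0,0,0,0],[2.3,1.0,-0.1,0,0,0,0],[1.8,1.4,-0.1,0,0,0,0],[1.6,2.0,-0.1,0,0,0,0],[1.6,2.5,-0.1,0,0,0,0],[2.2,2.6,-0.1,0,0,0,0],[2.7,2.6,-0.1,0,0,0,0],[3.0,2.6,-0.1,0,0,0,0]]])

```text
time_s: 2.8
eef_pos: [0.6199, -0.2116, 0.1075]
eef_rot: [1.055, 1.301, -1.055]
wrist_force: [0.5, -0.2, 1.5]
grip_width: -0.0002
```

Emit:
drive_tool(series=[[[0.1,0,0,0,0,0,0],[0.2,0,0,0,0,0,0],[0.3,0,0,0,0,0,0],[0.3,0,0,0,0,0,0]]])

```text
time_s: 3.13
eef_pos: [0.6199, -0.2117, 0.1066]
eef_rot: [1.055, 1.3, -1.055]
wrist_force: [-3.5, 1.7, 15.4]
grip_width: -0.0004
```

Run:
```python
from h import *
delta([-165,-37,107]); 
a,_=shot('side','s3.png'); b,_=shot('scene','c3.png')
c=np.hstack([cv2.resize(a[120:260,310:450],(400,400)),cv2.resize(b[210:350,180:320],(400,400))]); cv2.imwrite('pics/z3.png',c[:,:,::-1])
```

```text
t 3.1333 tcp [ 0.6199 -0.2117  0.1066] cradle [-165.6  -35.4  106.6] F [-3.5  1.7 15.4] w -0.0004
shift cm [-0.04  0.16 -0.06] turn deg [-0.21  0.01 -0.02]
```

View pics/z3.png

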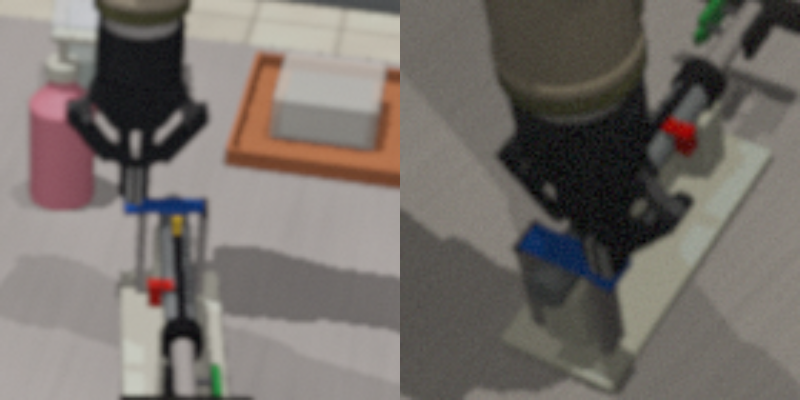

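The strap is level on its catch post, pushing back with 15 N at a height of 106.6 mm. Next I lift off and go over to the leg.

Emit:
drive_tool(series=[[[-2,0,0,0,0,0,0],[-5,0,0,0,0,0,0],[-7.5,-0.8,-2.5,0,0,0,2],[-8,-1.6,-5.5,0,0,0,5],[-8,-2.4,-8.5,0,0,0,8.5],[-8,-3.5,-11.5,0,0,0,8.5],[-8,-3.5,-14.5,0,0,0,8.5],[-8,-3.5,-17.5,0,0,0,8.5],[-8,-3.5,-20.5,0,0,0,8.5],[-8,-3.5,-23.5,0,0,0,8.5]]])

```text
time_s: 4.07
eef_pos: [0.5363, 0.0119, 0.1851]
eef_rot: [1.055, 1.3, -1.056]
wrist_force: [-0.2, -0.2, -0.6]
grip_width: 0.0852
```

Emit:
drive_tool(series=[[[0,0,0,0,0,0,8.5],[0,0,0,0,0,0,8.5]]])

```text
time_s: 4.23
eef_pos: [0.5367, 0.0126, 0.1851]
eef_rot: [1.052, 1.302, -1.053]
wrist_force: [-0.2, 0.3, -0.7]
grip_width: 0.0852
```

Run:
```python
from h import *
delta([75,0,150]);shot('wrist','w4.png');shot('scene','c4.png');shot('side','s4.png')
```

```text
t 4.2333 tcp [0.5367 0.0126 0.1851] cradle [ 71.2  -1.  185.1] F [-0.2  0.3 -0.7] w 0.0852
shift cm [ 3.51 -0.1  -0.37] turn deg [ 0.   -0.02  0.04]
```

View pics/w4.png

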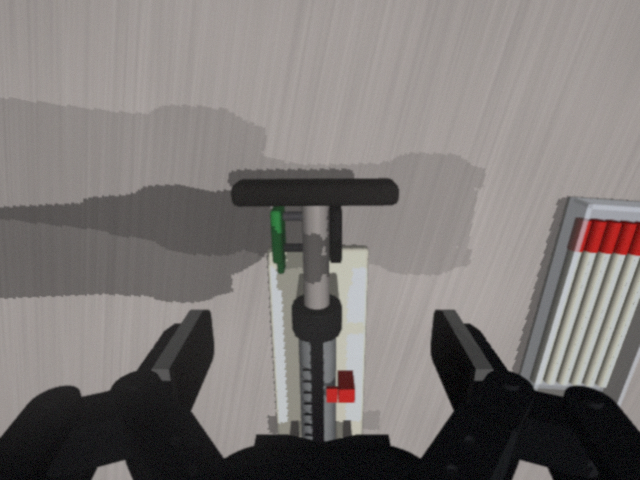

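View pics/c4.png

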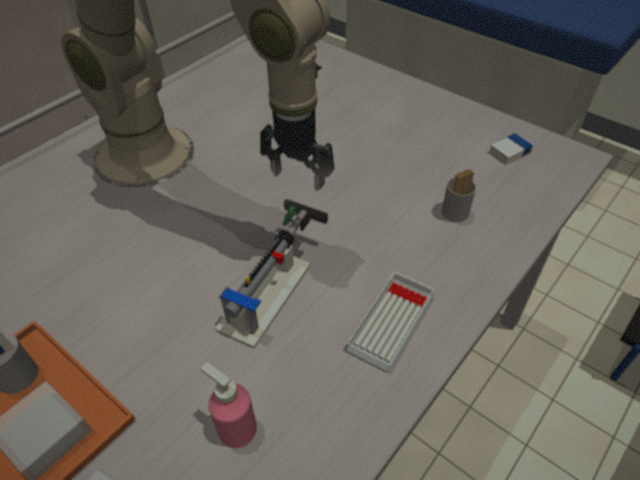

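The strap stays closed. In the wrist view, the bar spans columns 232–398 at rows 179–206, the plate is near (335,235) and the lever near (278,237). I'll refine the grip position.

Run:
```python
from h import *
f=lambda u,v,z:print((u,v,z),(w2c(onplane('wrist',[[u,v]],z))*1000).round(1))
f(232,192,.088);f(398,192,.088) # bar ends
f(315,206,.098);f(315,206,.072);f(315,179,.098)
f(304,240,.085);f(327.5,240,.085)
f(283,237,.098);f(341,235,.098);f(341,262,.098);f(341,235,.085)
f(342,385,.1);f(342,385,.095)
```

```text
(232, 192, 0.088) [[98.  55.7 88. ]]
(398, 192, 0.088) [[ 97.5 -49.6  88. ]]
(315, 206, 0.098) [[91.2  2.9 98. ]]
(315, 206, 0.072) [[84.4  3.4 72. ]]
(315, 179, 0.098) [[107.9   2.8  98. ]]
(304, 240, 0.085) [[64.4 10.8 85. ]]
(327.5, 240, 0.085) [[64.3 -5.  85. ]]
(283, 237, 0.098) [[71.1 23.3 98. ]]
(341, 235, 0.098) [[ 72.3 -13.3  98. ]]
(341, 262, 0.098) [[ 53.8 -13.5  98. ]]
(341, 235, 0.085) [[ 67.8 -14.   85. ]]
(342, 385, 0.1) [[-41.6 -15.3 100. ]]
(342, 385, 0.095) [[-45.8 -15.6  95. ]]
```

Emit:
drive_tool(series=[[[2,-0.4,0.2,0,0,0,8.5],[4,-0.4,0.2,0,0,0,8.5],[6,-0.4,0.2,0,0,0,8.5],[8,-0.4,0.2,0,0,0,8.5],[10,-0.4,0.2,0,0,0,8.5],[11.5,-0.4,0.2,0,0,0,8.5],[12.5,-0.4,0.2,0,0,0,8.5],[12.5,-0.4,0.2,0,0,0,8.5]]])

```text
time_s: 5.05
eef_pos: [0.533, 0.0069, 0.0584]
eef_rot: [1.054, 1.302, -1.058]
wrist_force: [-0.4, 1.0, -0.2]
grip_width: 0.0851
```

Run:
```python
from h import *
state();a,_=shot('wrist','w5.png')
```

```text
t 5.05 tcp [0.533  0.0069 0.0584] cradle [66.4  3.8 58.4] F [-0.4  1.  -0.2] w 0.0851
```

View pics/w5.png

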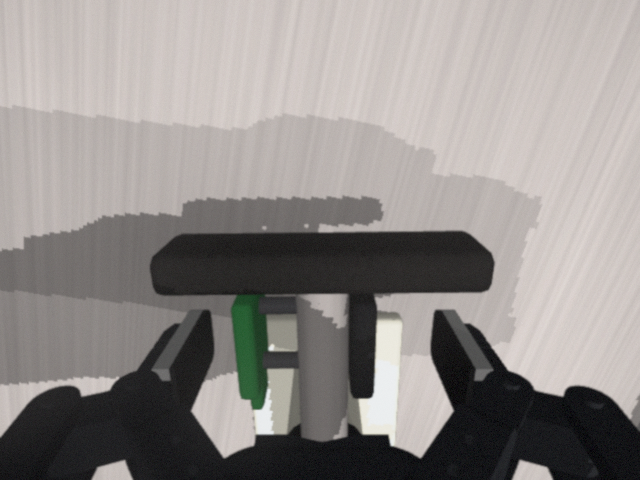

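The fingers straddle the lever (250,350) and plate (362,345), and the leg is centred at column 323. I now push the bar.

Emit:
drive_tool(series=[[[0,0,-0.6,0,0,0,8.5],[0,0,-1.2,0,0,0,8.5],[0,0,-1.8,0,0,0,8.5],[0,0,-2.6,0,0,0,8.5],[0,0,-3.4,0,0,0,8.5],[0,0,-4.2,0,0,0,8.5],[0,0,-5,0,0,0,8.5],[0,0,-5.8,0,0,0,8.5],[0,0,-6.4,0,0,0,8.5],[0,0,-7,0,0,0,8.5]]])

```text
time_s: 5.93
eef_pos: [0.519, 0.0773, 0.0603]
eef_rot: [1.054, 1.301, -1.055]
wrist_force: [-0.5, -5.3, 3.3]
grip_width: 0.0848
```

Emit:
drive_tool(series=[[[0,0,-0.3,0,0,0,8.5],[0,0,-0.6,0,0,0,8.5],[0,0,-0.6,0,0,0,8.5]]])

```text
time_s: 6.18
eef_pos: [0.5178, 0.0831, 0.0602]
eef_rot: [1.054, 1.301, -1.055]
wrist_force: [-0.6, -3.2, 2.6]
grip_width: 0.0852
```

```bash
cat > m.py <<'E'
from h import *
import sys
t=sys.argv[1]
state()
a,_=shot('scene',f'c{t}.png'); b,_=shot('side',f's{t}.png'); w,_=shot('wrist',f'w{t}.png')
c=np.hstack([cv2.resize(a[180:320,210:350],(400,400),interpolation=cv2.INTER_CUBIC),cv2.resize(b[170:310,310:450],(400,400),interpolation=cv2.INTER_CUBIC)]); cv2.imwrite(f'pics/z{t}.png',c[:,:,::-1])
for n,im,box in [('scene',a,(210,350,180,320)),('side',b,(330,420,170,310))]:
    h=cv2.cvtColor(im,cv2.COLOR_RGB2HSV)
    for nm,ms in [('yel',[((22,120,70),(34,255,255))]),('red',[((0,150,50),(8,255,255)),((174,150,50),(180,255,255))])]:
        m=sum(cv2.inRange(h,*q) for q in ms); x0,x1,y0,y1=box; m[:y0]=0;m[y1:]=0;m[:,:x0]=0;m[:,x1:]=0
        ys,xs=np.nonzero(m)
        if len(xs): print(n,nm,len(xs),'box',xs.min(),xs.max(),ys.min(),ys.max(),'c',xs.mean().round(2),ys.mean().round(2), (w2c(onplane(n,[[xs.mean(),ys.mean()]],.108 if nm=='yel' else .1))*1000).round(1))
E
python3 m.py 6
```

```text
t 6.1833 tcp [0.5178 0.0831 0.0602] cradle [144.1   2.7  60.2] F [-0.6 -3.2  2.6] w 0.0852
scene yel 23 box 263 266 254 260 c 264.65 256.91 [[-6.47e+01  1.00e-01  1.08e+02]]
scene red 95 box 271 283 251 263 c 277.8 256.66 [[-47.1 -18.2 100. ]]
```

View pics/z6.png

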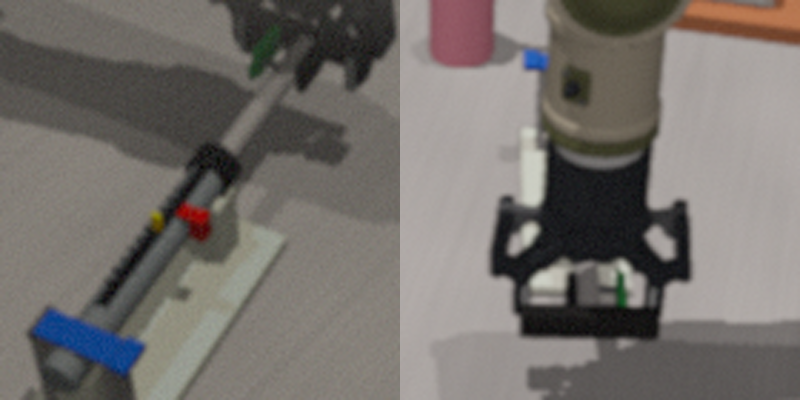

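Scene view: pointer at (264.7,256.9), with the clip ahead of it at (277.8,256.7). I'll locate the clip centre more exactly.

Run:
```python
from h import *
L=lambda f:np.load(f'pics/{f}.png.npz')['im'][:,:,::-1]
t=[cv2.resize(L('w1')[25:60,315:365],(400,280),interpolation=cv2.INTER_CUBIC),cv2.resize(L('w4')[360:410,315:365],(400,400),interpolation=cv2.INTER_CUBIC)]
c=np.zeros((600,800,3),np.uint8); c[:280,:400]=t[0]; c[:400,400:]=t[1]
c[280:600,:400]=cv2.resize(L('c6')[242:274,252:292],(400,320),interpolation=cv2.INTER_CUBIC)
cv2.imwrite('pics/clip.png',c)
print(w2c(onplane('scene',[[247.5,279.3],[264.65,256.91]],.108))*1000)
```

```text
[[-1.25765967e+02  3.09071181e-02  1.08000000e+02]
 [-6.46529635e+01  9.10313427e-02  1.08000000e+02]]
```

View pics/clip.png

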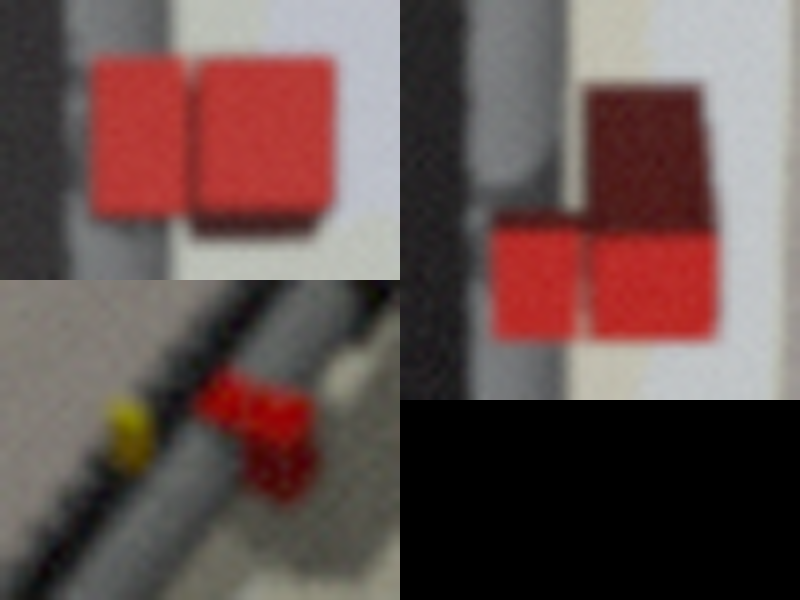

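Run:
```python
from h import *
o1={'eef_pos':np.array([.5861,-.2202,.2463]),'eef_rot':np.array([1.056,1.3,-1.056])}
o4={'eef_pos':np.array([.5367,.0126,.1851]),'eef_rot':np.array([1.052,1.302,-1.053])}
# yellow top in w1: print profile
im=np.load('pics/w1.png.npz')['im']; print(im[155:185,317:321,0].mean(1).round(),im[155:185,317:321,2].mean(1).round())
print('dep ptr',np.load('pics/w1.png.npz')['d'][160:172,318], 'clip',np.load('pics/w1.png.npz')['d'][36:50:4,345],np.load('pics/w1.png.npz')['d'][36:50:4,332])
P=lambda uv,z,o: (w2c(onplane('wrist',[uv],z,o))*1000)[0].round(1)
print('ptr',P([318.4,165.7],.114,o1))
for z in [.095,.1,.103,.106,.11]: print(z,P([349,41.9],z,o1),P([347,395.5],z,o4),(w2c(onplane('scene',[[252+27.3,242+41/10-28+28]],z))*1000).round(1))
# width of clip along x (12mm) to get height
for z in [.095,.1,.105,.11]: print(z,P([349,32.1],z,o1)[0]-P([349,51.6],z,o1)[0],P([347,388.75],z,o4)[0]-P([347,402.25],z,o4)[0])
```

```text
[ 45.  46.  46.  46.  45.  58.  82.  97. 119. 159. 183. 188. 187. 178.
 142.  89.  53.  44.  42.  44.  44.  44.  51.  74. 100. 110. 112. 112.
 113. 110.] [ 45.  45.  47.  44.  45.  44.  42.  42.  48.  56.  64.  66.  65.  62.
  56.  48.  45.  44.  42.  44.  44.  44.  51.  76. 103. 113. 116. 116.
 115. 112.]
dep ptr [0.28690228 0.28447968 0.2793279  0.2756597  0.2738215  0.27337983
 0.27389166 0.27413413 0.27477473 0.27326816 0.28993228 0.28976452] clip [0.25631788 0.25613973 0.25765648 0.25782862] [0.2572154  0.25627357 0.2581322  0.25987658]
ptr [-125.9    1.5  114. ]
0.095 [-43.7 -20.   95. ] [-52.2 -20.1  95. ] [[-18.4  -4.4  95. ]]
0.1 [-44.4 -19.7 100. ] [-47.7 -19.7 100. ] [[-22.1  -6.9 100. ]]
0.103 [-44.8 -19.5 103. ] [-45.1 -19.4 103. ] [[-24.3  -8.5 103. ]]
0.106 [-45.2 -19.3 106. ] [-42.4 -19.2 106. ] [[-26.5 -10.  106. ]]
0.11 [-45.8 -19.  110. ] [-38.9 -18.8 110. ] [[-29.4 -12.  110. ]]
0.095 12.199999999999996 12.399999999999999
0.1 12.0 12.199999999999996
0.105 11.799999999999997 11.899999999999999
0.11 11.600000000000001 11.600000000000001
```

Emit:
drive_tool(series=[[[0,0,-0.5,0,0,0,8.5],[0,0,-1.0,0,0,0,8.5],[0,0,-1.5,0,0,0,8.5],[0,0,-1.8,0,0,0,8.5],[0,0,-2.0,0,0,0,8.5],[0,0,-2.0,0,0,0,8.5],[0,0,-2.0,0,0,0,8.5]]])

```text
time_s: 6.92
eef_pos: [0.5137, 0.1018, 0.0602]
eef_rot: [1.054, 1.301, -1.056]
wrist_force: [-1.8, -3.6, 1.7]
grip_width: 0.0852
```

```bash
python3 m.py 7
python3 - <<'E'
from h import *
print('clip top scene',w2c(onplane('scene',[[277.8,254.8]],.103))*1000)
L=lambda f:np.load(f'pics/{f}.png.npz')['im'][:,:,::-1]
a=cv2.resize(L('c7')[234:270,255:295],(800,720),interpolation=cv2.INTER_CUBIC)[:600]; 
cv2.imwrite('pics/clip7.png',a)
# predicted pixel positions of pointer top for exact travel 81.5 relative to start
o,y=frame(); ux=R.from_euler('z',y).apply([1,0,0])
p0=onplane('scene',[[247.5,279.3]],.108)[0]
for d in [79.5,80.5,81.5,82.5]: print(d,project('scene',[p0+ux*d/1000]).round(2))
E
```

```text
t 6.9167 tcp [0.5137 0.1018 0.0602] cradle [163.3   2.8  60.2] F [-1.8 -3.6  1.7] w 0.0852
scene yel 20 box 268 271 248 253 c 269.55 250.1 [[-45.5   0.7 108. ]]
scene red 88 box 272 283 251 263 c 278.16 256.82 [[-47.1 -19.  100. ]]
clip top scene [[-45.08035414 -17.2935984  103.        ]]
79.5 [[269.61 250.49]]
80.5 [[269.88 250.14]]
81.5 [[270.14 249.8 ]]
82.5 [[270.41 249.45]]
```

View pics/clip7.png

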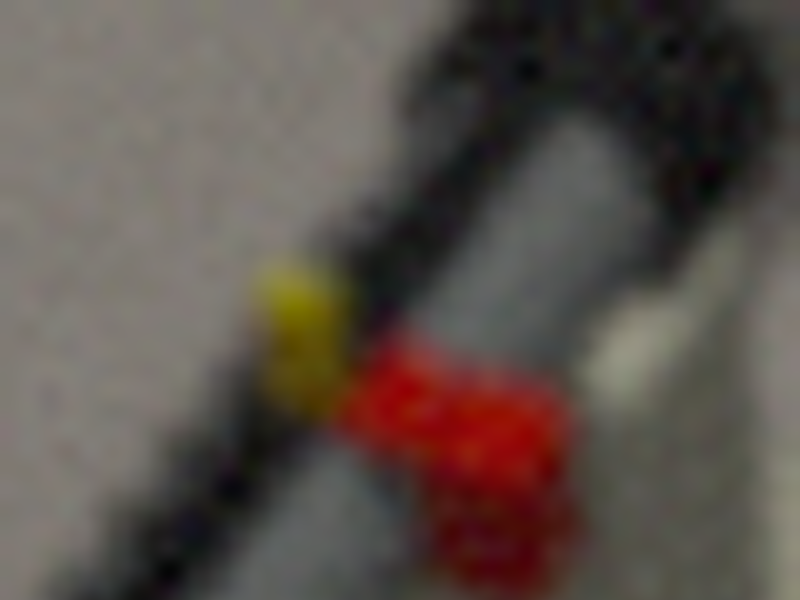

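The zoomed view shows the pointer at (269.6,250.1), beside the clip and about 1 mm short. I'll nudge it and hold.

Emit:
drive_tool(series=[[[0,0,-0.1,0,0,0,8.5],[0,0,-0.1,0,0,0,8.5],[0,0,-0.1,0,0,0,8.5],[0,0,-0.1,0,0,0,8.5],[0,0,-0.1,0,0,0,8.5],[0,0,-0.1,0,0,0,8.5]]])

```text
time_s: 7.57
eef_pos: [0.5135, 0.1028, 0.0602]
eef_rot: [1.054, 1.301, -1.056]
wrist_force: [-2.1, -4.7, 1.0]
grip_width: 0.085
```

```bash
python3 m.py 8;  python3 - <<'E'
from h import *
# average several frames
def cen(im):
    h=cv2.cvtColor(im,cv2.COLOR_RGB2HSV); m=cv2.inRange(h,(22,120,70),(34,255,255))[235:270,255:285]; ys,xs=np.nonzero(m); return xs.mean()+255,ys.mean()+235
c=np.mean([cen(vision.camera('scene')[0]) for _ in range(5)],0); print(c,w2c(onplane('scene',[c],.108))*1000)
c0=cen  # start
im=np.load('pics/scene0.png.npz')['im']; h=cv2.cvtColor(im,cv2.COLOR_RGB2HSV); m=cv2.inRange(h,(22,120,70),(34,255,255))[265:295,235:260]; ys,xs=np.nonzero(m); s=(xs.mean()+235,ys.mean()+265); print(s,w2c(onplane('scene',[s],.108))*1000)
im=np.load('pics/c4.png.npz')['im']; h=cv2.cvtColor(im,cv2.COLOR_RGB2HSV); m=cv2.inRange(h,(22,120,70),(34,255,255))[265:295,235:260]; ys,xs=np.nonzero(m); s=(xs.mean()+235,ys.mean()+265); print(s,w2c(onplane('scene',[s],.108))*1000)
state()
E
```

```text
t 7.5667 tcp [0.5135 0.1028 0.0602] cradle [164.2   2.7  60.2] F [-2.1 -4.7  1. ] w 0.085
scene yel 19 box 268 271 247 253 c 269.84 249.74 [[-44.4   0.6 108. ]]
scene red 88 box 272 283 251 263 c 278.05 256.58 [[-46.7 -18.5 100. ]]
[269.85079365 249.83095238] [[-44.6015855   0.4922699 108.       ]]
(np.float64(247.34782608695653), np.float64(279.2608695652174)) [[-125.8156076     0.33321416  108.        ]]
(np.float64(247.5), np.float64(279.5)) [[-126.16428653   -0.22375012  108.        ]]
t 7.9667 tcp [0.5135 0.1027 0.0602] cradle [164.2   2.7  60.2] F [-1.5 -4.7  1. ] w 0.0852
```

View pics/w8.png

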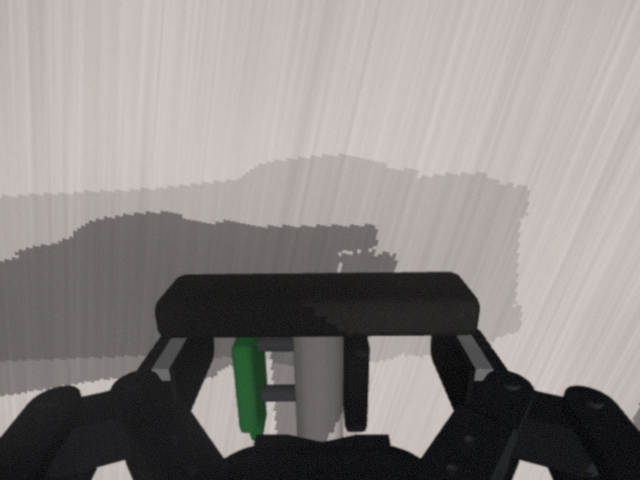

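The pointer is now at the clip: measured draw about 81.3 mm against a target of about 81.5 mm. The lever is still open and untouched. I hold for a second, then close.

Emit:
drive_tool(series=[[[0,0,-0.03,0,0,0,8.5],[0,0,-0.03,0,0,0,8.5],[0,0,-0.03,0,0,0,8.5],[0,0,-0.03,0,0,0,8.5],[0,0,-0.03,0,0,0,8.5],[0,0,-0.03,0,0,0,8.5],[0,0,-0.03,0,0,0,8.5],[0,0,-0.03,0,0,0,8.5],[0,0,-0.03,0,0,0,8.5],[0,0,-0.03,0,0,0,8.5]]])

```text
time_s: 8.8
eef_pos: [0.5135, 0.1029, 0.0601]
eef_rot: [1.055, 1.3, -1.056]
wrist_force: [-1.8, -5.4, 1.5]
grip_width: 0.0849
```

Emit:
drive_tool(series=[[[0,0,0,0,0,0,7.5],[0,0,0,0,0,0,6.5],[0,0,0,0,0,0,5.8],[0,0,0,0,0,0,5.2],[0,0,0,0,0,0,4.6],[0,0,0,0,0,0,4.2],[0,0,0,0,0,0,3.8],[0,0,0,0,0,0,3.4],[0,0,0,0,0,0,3.0],[0,0,0,0,0,0,2.8]]], force=40)

```text
time_s: 9.63
eef_pos: [0.5122, 0.1029, 0.0603]
eef_rot: [1.053, 1.302, -1.057]
wrist_force: [-5.8, -5.1, 7.0]
grip_width: 0.0334
```

```bash
python3 m.py 9
```

```text
t 9.6333 tcp [0.5122 0.1029 0.0603] cradle [164.6   4.   60.3] F [-5.8 -5.1  7. ] w 0.0334
scene yel 21 box 268 272 247 253 c 269.95 249.81 [[-44.5   0.3 108. ]]
scene red 90 box 272 283 251 263 c 278.11 256.84 [[-47.2 -19.  100. ]]
```

View pics/w9.png

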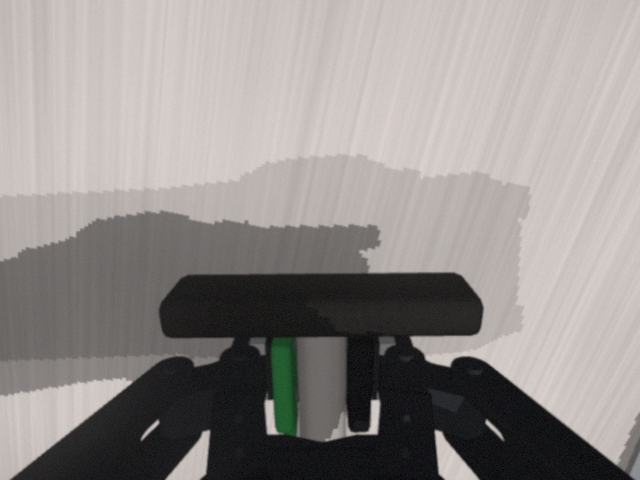

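View pics/z9.png

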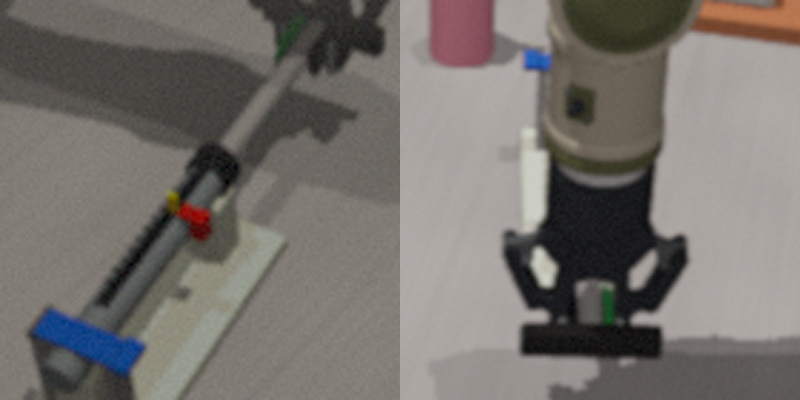

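The grip reads 33.4 mm, so the lever is home, and the wrist view shows it flush beside the leg at columns 275–297. The pointer is still at the clip. I'll settle briefly and re-check.

Emit:
drive_tool(series=[[[0,0,0,0,0,0,2.8],[0,0,0,0,0,0,2.8],[0,0,0,0,0,0,2.8],[0,0,0,0,0,0,2.8],[0,0,0,0,0,0,2.8],[0,0,0,0,0,0,2.8]]])

```text
time_s: 10.28
eef_pos: [0.5122, 0.1028, 0.0603]
eef_rot: [1.053, 1.302, -1.057]
wrist_force: [-5.4, -5.9, 6.8]
grip_width: 0.0329
```

```bash
python3 m.py 10
python3 - <<'E'
from h import *
def cen(im):
    h=cv2.cvtColor(im,cv2.COLOR_RGB2HSV); m=cv2.inRange(h,(22,120,70),(34,255,255))[235:270,255:285]; ys,xs=np.nonzero(m); return xs.mean()+255,ys.mean()+235
c=np.mean([cen(vision.camera('scene')[0]) for _ in range(5)],0); print(c,w2c(onplane('scene',[c],.108))*1000); state()
E
```

```text
t 10.2833 tcp [0.5122 0.1028 0.0603] cradle [164.6   4.   60.3] F [-5.4 -5.9  6.8] w 0.0329
scene yel 20 box 269 271 247 253 c 270.05 249.85 [[-4.45e+01  1.00e-01  1.08e+02]]
scene red 88 box 272 283 251 263 c 278.0 256.66 [[-46.9 -18.6 100. ]]
[269.96096757 249.70685805] [[-44.22930684   0.46632251 108.        ]]
t 10.6833 tcp [0.5122 0.1029 0.0603] cradle [164.6   4.   60.3] F [-6.  -5.5  7.4] w 0.0336
```

```bash
python3 -c "
from bench import job; print(job.close_job())"
```

```text
the job is handed in; nothing more can be done
None
```

I did the job in the order asked and handed it in at about 10.7 s on the robot's clock, with the arm still holding the leg at the clip. No verdict was reported.

1. **Strap:** I swung it down with the closed fingers. It pushed back with about 15 N at 106.6 mm, and later pictures show it still level on its catch.
2. **Leg:** I pushed it out by the crossbar and held it at the clip for over a second before closing the lever. The last check put the draw at about 81.6 mm, against 81.6 mm to the clip as measured from the wrist pictures. At the end only the scene camera could see the pointer, so I'd trust that to about 1 mm.
3. **Lever:** I closed it by pinching with 40 N. The opening read 32.9 to 33.6 mm at the end, slightly under the nominal 34 mm, and the picture before the last settle shows it up against the leg.

Forces were steady at the end, at about 11 N on the wrist. That includes about 6 N of sideways push because the grip closed slightly off the leg's centre. The pump, tubes and cup were not touched.

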